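# Shut and lock the socket drawer

## Task

Shut and lock the red tool chest by pushing alone: push the socket drawer fully home, then press the blue key all the way down, then the yellow key, and last press the chrome lock plunger all the way down (keys and plunger stay down once pressed, so a wrong or early press cannot be undone). Leave the green and white keys up, do not pull the drawer further open, and pick up nothing: the two loose sockets, the wire brush and the screwdriver stay where they are.

Things in the scene. Friction and masses are not known exactly. Their poses are not given: they have to be found in the camera images.
- chest_top (a point): centre of the top face of the red steel tool chest, fixed on the bench: 300 mm deep (its x), 460 mm wide (its y), top 90 mm above the bench. Its x axis points from the drawer front (the side nearest the robot) to the back, so the drawer shuts along +x; the front face is 150 mm from this point along -x. It is turned up to 0.18 rad about the vertical from one start to another
- drawer_lip (a point): middle of the foremost face of the drawer's full-width aluminium edge (450 mm wide, 22 mm high, from 58 to 80 mm above the bench, standing 14 mm out from the red drawer front); this face is what to push. Axes as the chest's: push along +x. It moves with the drawer. The sockets seen in the drawer are fixed to it
- drawer (a joint): how far the drawer is open, m: 0 fully home against its stop, 0.11 furthest out; starts 0.035 to 0.085. It stays where it is left; about 3 N moves it slowly
- key_blue_top (a point): centre of the top of the blue key: round cap 30 mm across that moves straight down; it stands 12 mm above its grey bezel when up, 5 mm when pressed. The four keys (blue, yellow, green, white) sit in a 2 x 2 square, 50 mm between neighbours, on a black pod 115 mm square and 14 mm high on the chest's top; which colour is where changes. When up, the top is 119 mm above the bench
- key_yellow_top (a point): centre of the top of the yellow key: round cap 30 mm across that moves straight down; it stands 12 mm above its grey bezel when up, 5 mm when pressed. The four keys (blue, yellow, green, white) sit in a 2 x 2 square, 50 mm between neighbours, on a black pod 115 mm square and 14 mm high on the chest's top; which colour is where changes. When up, the top is 119 mm above the bench
- key_green_top (a point): centre of the top of the green key: round cap 30 mm across that moves straight down; it stands 12 mm above its grey bezel when up, 5 mm when pressed. The four keys (blue, yellow, green, white) sit in a 2 x 2 square, 50 mm between neighbours, on a black pod 115 mm square and 14 mm high on the chest's top; which colour is where changes. When up, the top is 119 mm above the bench
- key_white_top (a point): centre of the top of the white key: round cap 30 mm across that moves straight down; it stands 12 mm above its grey bezel when up, 5 mm when pressed. The four keys (blue, yellow, green, white) sit in a 2 x 2 square, 50 mm between neighbours, on a black pod 115 mm square and 14 mm high on the chest's top; which colour is where changes. When up, the top is 119 mm above the bench
- key_blue (a joint): how far the blue key is pressed, m: 0 up, 0.007 all the way down; about 4 N presses it and it stays down
- key_yellow (a joint): how far the yellow key is pressed, m: 0 up, 0.007 all the way down; about 4 N presses it and it stays down
- key_green (a joint): how far the green key is pressed, m: 0 up, 0.007 all the way down; about 4 N presses it and it stays down
- key_white (a joint): how far the white key is pressed, m: 0 up, 0.007 all the way down; about 4 N presses it and it stays down
- lock_top (a point): centre of the top of the lock plunger: a bright chrome rod 26 mm across standing upright in a round dark steel collar (60 mm across at its foot, 14 mm high) on the chest's top, on the opposite half from the key pod; either may be left or right. Its top is 122 mm above the bench when up
- lock (a joint): how far the plunger is pressed, m: 0 up, 0.011 all the way down (top still 7 mm above the collar); about 5 N presses it and it stays down
- deep_socket_mid (a point): bystander: half-way up a loose chrome deep socket, 28 mm across, 60 mm high, standing on the chest's top behind the keys
- short_socket_mid (a point): bystander: half-way up a loose chrome short socket, 28 mm across, 30 mm high, standing on the chest's top behind the keys
- wire_brush_mid (a point): bystander: loose wooden wire brush, 240 mm long (its x), 26 mm wide, 38 mm high with its bristles up, lying across the back of the chest's top; the point is amid the wood, 8 mm above the chest's top
- screwdriver_grip (a point): bystander: middle of the orange handle of a loose screwdriver lying on the bench in front of the chest, on the robot's left, its own length about along y
Mind the look-alikes: they are no part of the job. What is shaped like the part that bears deep_socket_mid but black or turquoise is not meant.

How it is judged:
On the way, in this order (a step that is already met when the one before it is completed fails the run):
1. the socket drawer is pushed fully home (value of joint drawer below 0.004 m), for 0.2 s.
2. the blue key is pressed down (value of joint key_blue above 0.005 m), for 0.1 s.
3. the yellow key is pressed down (value of joint key_yellow above 0.005 m), for 0.1 s.
4. the lock plunger is pressed down (value of joint lock above 0.0085 m), for 0.1 s.
At the end, for the whole second after the job is handed in: the drawer is within 5 mm of its stop, the blue and yellow keys are at least 5 mm down and the lock plunger at least 8.5 mm, the green and white keys are up (within 2 mm), and the sockets, brush and screwdriver are within 20 mm of where they were, the sockets upright (value of joint drawer below 0.005 m and value of joint each of key_blue, key_yellow above 0.005 m and value of joint lock above 0.0085 m and value of joint each of key_green, key_white below 0.002 m and distance of each of deep_socket_mid, short_socket_mid, wire_brush_mid, screwdriver_grip from where it was at the start of the episode below 0.02 m and angle between each of deep_socket_mid, short_socket_mid's own z axis and vertical below 0.3 rad); the robot touches nothing.
It fails at once if a key or the plunger is pressed while the drawer is still open (value of joint drawer above 0.006 m and value of joint any of key_blue, key_yellow, lock above 0.003 m).
It fails at once if the yellow key is pressed before the blue one, or the lock plunger before both ((value of joint key_yellow above 0.003 m and value of joint key_blue below 0.003 m) or (value of joint lock above 0.003 m and value of joint any of key_blue, key_yellow below 0.003 m)).
It fails at once if the green or the white key is pressed (value of joint any of key_green, key_white above 0.003 m).
It fails at once if the drawer is pulled further open (value of joint drawer above 0.095 m).
It fails at once if a loose socket, the wire brush or the screwdriver is moved, tipped or lifted (distance of any of deep_socket_mid, short_socket_mid, wire_brush_mid, screwdriver_grip from where it was at the start of the episode above 0.025 m or angle between any of deep_socket_mid, short_socket_mid's own z axis and vertical above 0.5 rad).
It also fails if it takes over 48 s, if anything falls off the work surface, if the arm or the gripper's body presses on something with over 40 N, if the wrist force passes 120 N, or if a joint passes its speed limit or range.

## Robot

A 6-joint arm with a two-finger parallel gripper is mounted at the origin on the work surface. World frame = base frame: x ahead of the robot, y to its left, z up, the work surface at z = 0. Lengths are in m, angles in rad, forces in N, time in s.
With the tool pointing down it reaches from about 0.35 to 0.725 m from the base axis. Payload 6 kg.
Tool frame: the origin (TCP) lies midway between the tips of the shut fingers; the grasp point (between the pads) lies r.grasp_offset behind it (r.grasp_offset is the distance from the TCP to the grasp point, in m); z points along the fingers, x is the direction in which the jaws open and shut, and the axes are right-handed (so a half turn about z gives the same grasp; the last joint's range is limited). The gripper opens to 85 mm and grips with 20 to 120 N. Pads are 22 mm wide; open, the fingers measure 114 mm over their backs; the gripper's body (76 mm by 85 mm) begins 54 mm behind the grasp point. The pads swing forward as they close: fully open they stand 13 mm farther back than shut.
Start: joints at [1.474, 0.04, 0.085, 0, -1.615, -0.334], TCP at [0.251, 0.545, 0.231] pointing down, gripper open.
Joint ranges: [-2.56, 2.56], [-1.29, 2.01], [-1.08, 1.49], [-3.29, 1.98], [-2.81, -0.18], [-2.99, 2.99]. Speed limits (rad/s): [2.57, 2.57, 3.01, 3.14, 3.14, 3.14].

## Interface

Orientations are given as a unit quaternion [x, y, z, w].
In Python, from workcell import r gives the robot as it stands.
- The arm moves only by the tool arm_command, never from a script. Its argument "targets" is a list of rows, each an object with "dp": the shift along the world's x, y, z in units of 0.15 m (1.0 is 0.15 m), a list of three; "angular": the turn, a rotation vector about the world's x, y, z in units of 90 degrees (1.0 is 90 degrees), a list of three. In form: [{"dp": [tx, ty, tz], "angular": [ax, ay, az]}, ...]. A call has 1 to 8 rows; each row is the pose to reach, as a shift and turn from the pose commanded when the call began; what a row does not reach only later rows make up. A row lasts 1/8 s, in which the tool goes at most 62.5 mm and 10.7 degrees, less where a joint would pass 70% of its speed; a pose out of reach is approached as far as the arm can. A call with a number of a shift or a turn outside -1 to 1 is refused whole. A call with a gripper value outside its range is refused whole. "hand" is the opening, from -1 (shut) to 1 (fully open), so that 0 is half open, set as the call begins (left out, the last holds). The fingers move at their own pace and stop on an object; "grip_force" is the grip in N (left out, the last holds). Time passes only in rows, so rows that repeat a pose let the fingers close. It gives the time, the measured TCP pose, the force and the opening at its end, in the units of the state.
- r.state(): the state, without advancing time (a new reading comes with each control period).
- r.capture(name): name is "side" or "top" or "wrist"; returns a dict with "img" (480x640x3 uint8, red, green, blue), "fx", "fy", "cx", "cy" (pixels), "position" and "orientation" of the camera in the world. Camera axes: x right, y down, z forward; pixel columns grow to the right and rows downward; lengths in m; the calibration is good to about 2 mm. A picture is of the moment at which its call begins. There is no depth.
- r.sign_off(): hands the job in, once; it reports no verdict.
Trained networks look in the newest picture that a camera, given by its name, has taken for a name from the list of things; names that differ only in an ending like _2 or _b are one class to them, and where a whole thing is asked for, a point or a joint stands for the part that bears it (a point fixed in the world has none). Each returns a list of dicts, best first, with "conf" (0 to 1); they miss things now and then, are a little off and sometimes report something else, mostly with a low value. They report only what shows in the picture. A call takes as long as a camera call. They do not tell look-alikes from the thing itself.
- r.masks_of(camera, target): "mask" (480x640 bool, what is visible of it) and "box" ([left, top, right, bottom] in pixels, round what is visible of it).
The state is a dict: "time_s": time; "joint_positions": joint angles; "qvel": joint speeds; "tau": joint torques, N m; "tool_pos": TCP position; "tool_rot": TCP orientation; "contact_force": force on the tool from outside, world axes, zero at the start; "moment": the same for the moment, N m; "finger_gap": finger opening in m.
Only numpy, scipy, OpenCV 4.12 (cv2) and the standard library are available. Lean on these libraries where they do the work, as an engineer would, in place of code of your own. Each camera call takes 0.05 s, during which the arm holds its last target. There are 200 camera calls.

## Working session

There is one attempt and no reset: what is moved stays moved. The work goes in short steps, Python scripts to look and compute and a tool call to move; the robot and the scene stay as the last step left them, time stands still between calls to the robot, and variables do not carry over. Pictures are saved under pics/ and viewed, about 8 in all and at most 12, crops included, and the job is handed in when it is done.

Besides the shell and the picture viewer there is one more tool, called after "Call:" by a JSON object that holds its "fn" and its "kwargs", one argument or row to a line. arm_command: Moves the arm, as the interface text tells. Its arguments: {"type":"object","properties":{"targets":{"type":"array","items":{"type":"object","properties":{"dp":{"type":"array","items":{"type":"number","minimum":-1,"maximum":1}},"angular":{"type":"array","items":{"type":"number","minimum":-1,"maximum":1}}}}},"hand":{"type":"number"},"grip_force":{"type":"number"}},"required":["targets"]}

```bash
mkdir -p pics; cat > h.py <<'E'
from workcell import r
import numpy as np, cv2
from scipy.spatial.transform import Rotation as R
def ray(c,u,v):
    d=R.from_quat(c["orientation"]).apply([(u-c["cx"])/c["fx"],(v-c["cy"])/c["fy"],1]); return np.array(c["position"]),d
def at(c,u,v,z):
    p,d=ray(c,u,v); return p+d*(z-p[2])/d[2]
def px(c,P):
    q=R.from_quat(c["orientation"]).inv().apply(np.array(P)-c["position"]); return np.array([c["fx"]*q[0]/q[2]+c["cx"],c["fy"]*q[1]/q[2]+c["cy"]])
def save(c,n): cv2.imwrite("pics/"+n+".png",c["img"][:,:,::-1])
E
python3 - <<'E'
from h import *
for cam in["top","side"]:
    c=r.capture(cam); save(c,cam+"0"); print(cam,c["position"],R.from_quat(c["orientation"]).as_matrix()[:,2],c["fx"])
    for n,z in[("key_blue_top",.119),("key_yellow_top",.119),("key_green_top",.119),("key_white_top",.119),("lock_top",.122),("drawer_lip",.07),("deep_socket_mid",.12),("short_socket_mid",.105),("wire_brush_mid",.1),("screwdriver_grip",.015)]:
        for m in r.masks_of(cam,n)[:2]:
            v,u=np.nonzero(m["mask"]); print(n,round(m["conf"],2),np.round(m["box"]),np.round(at(c,u.mean(),v.mean(),z),3))
s=r.state();print(s["tool_pos"],s["tool_rot"],s["time_s"],s["finger_gap"],r.grasp_offset)
E
```

```text
top [ 0.38290878 -0.00953659  0.99263285] [ 0.19424728 -0.03853644 -0.98019536] 472.3723368903414
key_blue_top 0.71 [247. 178. 263. 191.] [0.653 0.085 0.119]
key_blue_top 0.63 [271. 201. 286. 221.] [0.599 0.039 0.119]
key_yellow_top 0.53 [244. 199. 260. 220.] [0.603 0.088 0.119]
key_yellow_top 0.21 [245. 175. 261. 192.] [0.653 0.085 0.119]
key_white_top 0.51 [275. 179. 291. 196.] [0.65  0.035 0.119]
lock_top 0.56 [376. 200. 390. 210.] [ 0.612 -0.159  0.122]
drawer_lip 0.87 [201. 230. 433. 288.] [ 0.514 -0.039  0.07 ]
deep_socket_mid 0.68 [452. 186. 472. 203.] [ 0.642 -0.318  0.12 ]
deep_socket_mid 0.58 [341. 128. 354. 149.] [ 0.745 -0.09   0.12 ]
short_socket_mid 0.59 [305. 134. 317. 148.] [ 0.746 -0.023  0.105]
wire_brush_mid 0.97 [270.  97. 394. 120.] [ 0.819 -0.057  0.1  ]
screwdriver_grip 0.62 [ 91. 356. 192. 381.] [0.305 0.279 0.015]
side [ 0.24606799 -0.61048461  0.85002979] [ 0.31871259  0.57597096 -0.75278134] 530.251674268451
key_blue_top 0.52 [307. 196. 321. 209.] [0.598 0.035 0.119]
key_yellow_top 0.45 [297. 181. 312. 198.] [0.601 0.084 0.119]
key_yellow_top 0.29 [322. 174
[... 213 characters left out ...]
.119]
lock_top 0.51 [326. 171. 331. 186.] [0.65  0.08  0.122]
lock_top 0.5 [369. 260. 385. 277.] [ 0.609 -0.165  0.122]
drawer_lip 0.68 [399. 160. 476. 246.] [ 0.842 -0.039  0.07 ]
drawer_lip 0.62 [237. 186. 375. 377.] [ 0.511 -0.092  0.07 ]
deep_socket_mid 0.98 [492. 323. 512. 349.] [ 0.709 -0.368  0.12 ]
deep_socket_mid 0.97 [451. 350. 472. 376.] [ 0.623 -0.378  0.12 ]
short_socket_mid 0.5 [387. 191. 399. 212.] [ 0.746 -0.022  0.105]
wire_brush_mid 0.66 [402. 163. 476. 246.] [ 0.818 -0.065  0.1  ]
screwdriver_grip 0.66 [140. 176. 154. 239.] [0.304 0.274 0.015]
[0.25054567 0.54517768 0.23125145] [-5.39621941e-01  8.41907453e-01 -2.42474689e-05 -2.37311018e-05] 1.1 0.08520030190502756 0.0187
```

```bash
python3 - <<'E'
import cv2,numpy as np
a=cv2.imread("pics/top0.png");b=cv2.imread("pics/side0.png")
cv2.imwrite("pics/c1.png",cv2.resize(a[80:400,80:500],None,fx=1.9,fy=1.85,interpolation=cv2.INTER_CUBIC))
cv2.imwrite("pics/c2.png",cv2.resize(a[165:235,230:400],None,fx=4.6,fy=4.6,interpolation=cv2.INTER_CUBIC))
E
```

```text
(no output)
```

View pics/c1.png

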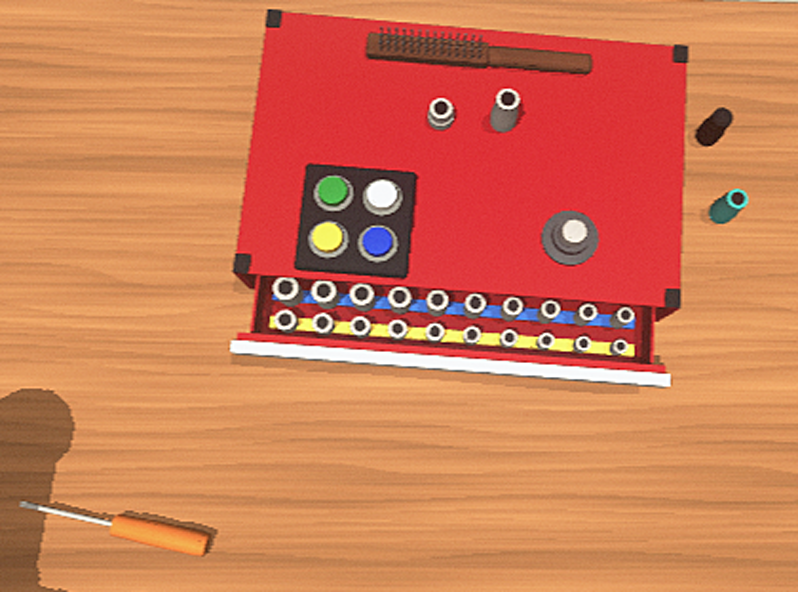

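View pics/c2.png

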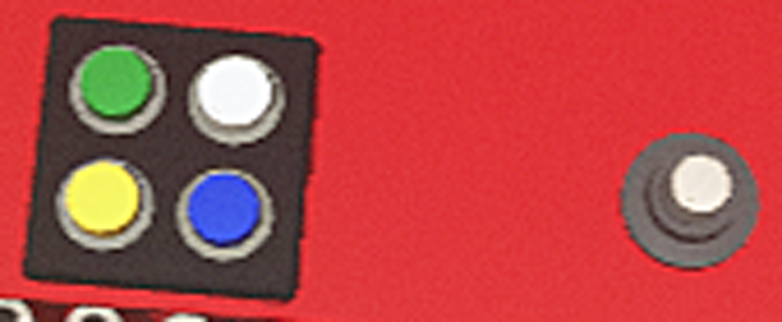

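The crop shows the pod on the robot's left. In c1 pixels, green is at (333,190), white at (382,195), yellow at (327,238), blue at (377,243), and the chrome plunger in its collar is at (573,232). The drawer is open, and the black and turquoise look-alike sockets stand on the bench to the right. Each key is identified by its colour, and the chrome rod in the collar is the lock.

```bash
python3 - <<'E'
from h import *
c=r.capture("top"); im=cv2.cvtColor(c["img"],cv2.COLOR_RGB2HSV).astype(int)
H,S,V=im[...,0],im[...,1],im[...,2]
roi=np.zeros(H.shape,bool); roi[170:228,235:300]=1
P={}
for n,lo,hi,s in[("blue",100,130,120),("yellow",22,35,120),("green",45,75,100)]:
    m=roi&(H>=lo)&(H<=hi)&(S>s)&(V>90)
    _,_,st,ce=cv2.connectedComponentsWithStats(m.astype(np.uint8)); k=1+np.argmax(st[1:,4])
    P[n]=at(c,*ce[k],.119); print(n,ce[k],st[k],P[n].round(4))
P["lock"]=at(c,382.4,205,.122);print(P["lock"])
e=P["yellow"]-P["blue"];f=P["green"]-P["yellow"];print(np.hypot(*e[:2]),np.hypot(*f[:2]),np.arctan2(-e[0],e[1]),np.arctan2(f[1],f[0]))
# lip front edge: c1 crop ends (231,353)...(669,385) bottom front edge
for q in[(231,344),(231,353),(669,377),(669,386)]: print(at(c,80+q[0]/1.9,80+q[1]/1.85,.08 if q[1] in(344,377) else .07).round(4))
c=r.capture("side");save(c,"side1")
print(r.state()["tool_pos"])
E
```

```text
blue [278.13661202 209.86338798] [271 203  15  15 183] [0.6007 0.0397 0.119 ]
yellow [252.03278689 207.48087432] [245 200  15  16 183] [0.6046 0.0892 0.119 ]
green [254.71098266 182.44508671] [248 176  15  14 173] [0.6541 0.0857 0.119 ]
[ 0.61253996 -0.1590906   0.122     ]
0.04959857196691836 0.0496267579781827 -0.0786382288779592 -0.06928363623650964
[0.4971 0.1862 0.08  ]
[0.4888 0.1879 0.07  ]
[ 0.4667 -0.2606  0.08  ]
[ 0.4581 -0.263   0.07  ]
[0.25052296 0.54516072 0.23128733]
```

Call:
{"fn": "arm_command", "kwargs": {
  "targets": [
    {"dp": [0.1,-0.3,0],"angular": [0,0,0.1]},
    {"dp": [0.2,-0.65,0],"angular": [0,0,0.2]},
    {"dp": [0.3,-1,0],"angular": [0,0,0.228]}
  ],
  "hand": -1
}}

```text
time_s: 1.58
tool_pos: [0.2958, 0.3937, 0.2312]
tool_rot: [-0.682, 0.731, -0.0, 0.0]
contact_force: [0.5, 0.5, 1.1]
finger_gap: 0.0321
```

Call:
{"fn": "arm_command", "kwargs": {
  "targets": [
    {"dp": [0.1,-0.35,0],"angular": [0,0,0]},
    {"dp": [0.2,-0.7,0],"angular": [0,0,0]},
    {"dp": [0.3,-1,0],"angular": [0,0,0]}
  ]
}}

```text
time_s: 1.95
tool_pos: [0.3407, 0.2434, 0.2317]
tool_rot: [-0.681, 0.732, 0.0, 0.001]
contact_force: [0.5, 0.9, -0.2]
finger_gap: 0.0001
```

Call:
{"fn": "arm_command", "kwargs": {
  "targets": [
    {"dp": [0.1,-0.35,0],"angular": [0,0,0]},
    {"dp": [0.2,-0.7,0],"angular": [0,0,0]},
    {"dp": [0.3,-1,0],"angular": [0,0,0]}
  ]
}}

```text
time_s: 2.33
tool_pos: [0.3857, 0.0934, 0.2318]
tool_rot: [-0.681, 0.732, -0.0, 0.001]
contact_force: [0.4, 0.1, 0.0]
finger_gap: 0.0002
```

Call:
{"fn": "arm_command", "kwargs": {
  "targets": [
    {"dp": [0.1,-0.4,0],"angular": [0,0,0]},
    {"dp": [0.2,-0.83,0],"angular": [0,0,0]},
    {"dp": [0.2,-0.83,-0.4],"angular": [0,0,0]},
    {"dp": [0.2,-0.83,-0.4],"angular": [0,0,0]}
  ]
}}

```text
time_s: 2.82
tool_pos: [0.4128, -0.0306, 0.1665]
tool_rot: [-0.68, 0.733, 0.002, -0.004]
contact_force: [-0.2, -1.6, 1.3]
finger_gap: 0.0002
```

Call:
{"fn": "arm_command", "kwargs": {
  "targets": [
    {"dp": [0,0,-0.35],"angular": [0,0,0]},
    {"dp": [0,0,-0.727],"angular": [0,0,0]},
    {"dp": [0,0,-0.727],"angular": [0,0,0]},
    {"dp": [0.15,-0.01,-0.727],"angular": [0,0,0]},
    {"dp": [0.25,-0.018,-0.727],"angular": [0,0,0]},
    {"dp": [0.3,-0.022,-0.727],"angular": [0,0,0]}
  ]
}}

```text
time_s: 3.58
tool_pos: [0.4633, -0.0318, 0.0666]
tool_rot: [-0.681, 0.732, -0.002, 0.002]
contact_force: [-0.2, 0.5, 0.1]
finger_gap: -0.0
```

```bash
python3 - <<'E'
from h import *
c=r.capture("side");save(c,"s2");im=c["img"][90:400,100:520]
cv2.imwrite("pics/s2c.png",cv2.resize(im,None,fx=1.9,fy=1.9)[:,:,::-1])
s=r.state();print(s["tool_pos"],s["contact_force"])
E
```

```text
[ 0.46314751 -0.03190981  0.0657061 ] [-0.45608307 -0.47056227 -0.62495327]
```

View pics/s2c.png

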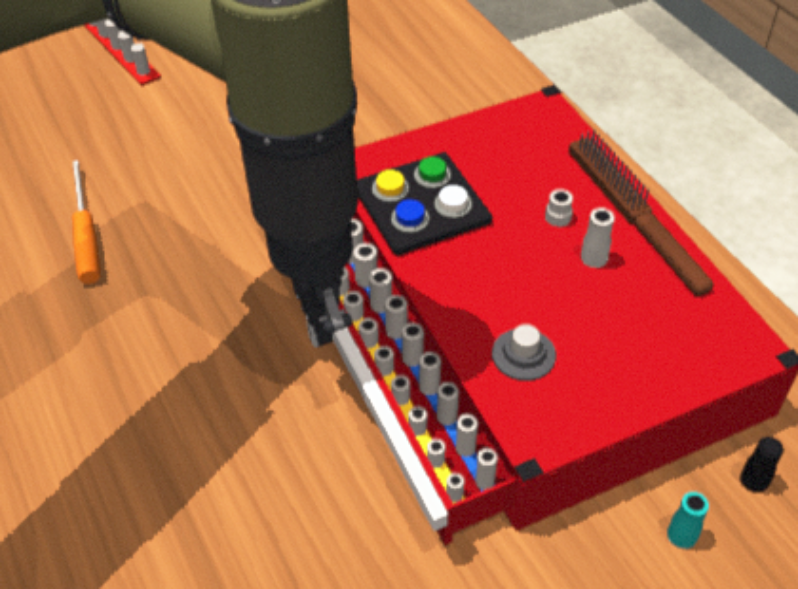

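The fingers are just in front of the lip, near (325,330) in the crop, at the right height. I'll push slowly along the chest's x axis.

Call:
{"fn": "arm_command", "kwargs": {
  "targets": [
    {"dp": [0.04,-0.003,0],"angular": [0,0,0]},
    {"dp": [0.08,-0.006,0],"angular": [0,0,0]},
    {"dp": [0.12,-0.009,0],"angular": [0,0,0]},
    {"dp": [0.16,-0.012,0],"angular": [0,0,0]},
    {"dp": [0.2,-0.015,0],"angular": [0,0,0]},
    {"dp": [0.24,-0.018,0],"angular": [0,0,0]}
  ]
}}

```text
time_s: 4.38
tool_pos: [0.4969, -0.0354, 0.0621]
tool_rot: [-0.681, 0.732, 0.0, -0.0]
contact_force: [-3.6, 1.4, 2.1]
finger_gap: -0.0003
```

```bash
python3 - <<'E'
from h import *
c=r.capture("side");save(c,"s3")
# chest front-top corner near camera & lip near end, from full side image
for q in[(528,472,.09),(440,527,.058),(445,515,.08)]: pass
im=c["img"][90:400,100:520]
cv2.imwrite("pics/s3c.png",cv2.resize(im,None,fx=1.9,fy=1.9)[:,:,::-1])
s=r.state();print(s["tool_pos"],s["contact_force"])
E
```

```text
[ 0.49755059 -0.03539502  0.06210904] [-0.68113731  0.15289564 -0.07380667]
```

View pics/s3c.png

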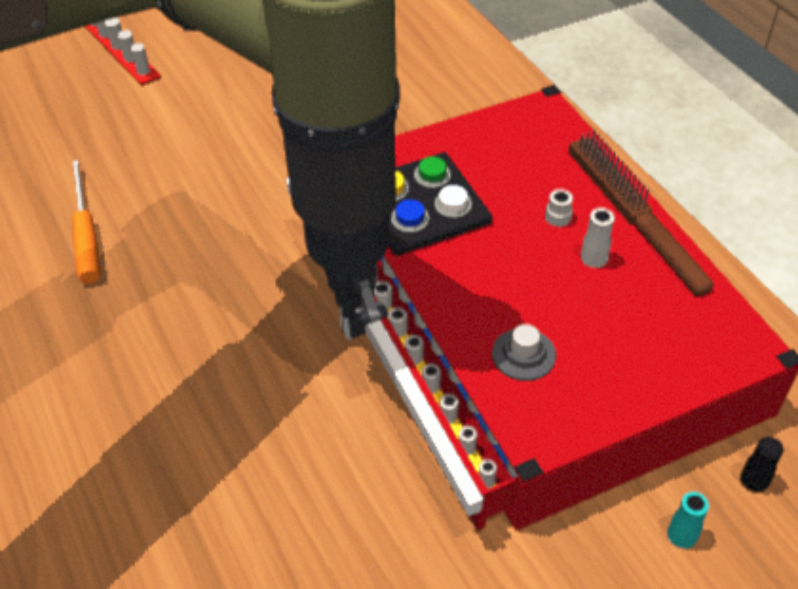

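The drawer follows the push and is roughly half shut. I'll keep going.

Call:
{"fn": "arm_command", "kwargs": {
  "targets": [
    {"dp": [0.04,-0.003,0],"angular": [0,0,0]},
    {"dp": [0.08,-0.006,0],"angular": [0,0,0]},
    {"dp": [0.11,-0.008,0],"angular": [0,0,0]},
    {"dp": [0.14,-0.01,0],"angular": [0,0,0]},
    {"dp": [0.17,-0.012,0],"angular": [0,0,0]}
  ]
}}

```text
time_s: 5.05
tool_pos: [0.5221, -0.0372, 0.062]
tool_rot: [-0.681, 0.732, 0.0, -0.0]
contact_force: [-3.1, 1.0, -0.2]
finger_gap: -0.0002
```

Call:
{"fn": "arm_command", "kwargs": {
  "targets": [
    {"dp": [0.02,-0.0015,0],"angular": [0,0,0]},
    {"dp": [0.04,-0.003,0],"angular": [0,0,0]},
    {"dp": [0.06,-0.004,0],"angular": [0,0,0]}
  ]
}}

```text
time_s: 5.42
tool_pos: [0.531, -0.0378, 0.062]
tool_rot: [-0.681, 0.732, 0.0, -0.0]
contact_force: [-2.9, 0.1, -1.3]
finger_gap: -0.0002
```

Call:
{"fn": "arm_command", "kwargs": {
  "targets": [
    {"dp": [0.015,-0.001,0],"angular": [0,0,0]},
    {"dp": [0.03,-0.002,0],"angular": [0,0,0]}
  ]
}}

```text
time_s: 5.68
tool_pos: [0.5318, -0.038, 0.062]
tool_rot: [-0.681, 0.732, 0.003, -0.004]
contact_force: [-28.1, 6.5, 15.5]
finger_gap: 0.0003
```

Call:
{"fn": "arm_command", "kwargs": {
  "targets": [
    {"dp": [0.015,-0.001,0],"angular": [0,0,0]},
    {"dp": [0.03,-0.002,0],"angular": [0,0,0]}
  ]
}}

```text
time_s: 5.92
tool_pos: [0.5319, -0.0381, 0.062]
tool_rot: [-0.681, 0.732, 0.007, -0.007]
contact_force: [-51.1, 12.3, 30.3]
finger_gap: 0.0001
```

The force jumped while the fingers stayed put, so the drawer is at its stop. I'll back off, rise and check.

Call:
{"fn": "arm_command", "kwargs": {
  "targets": [
    {"dp": [-0.1,0.007,0],"angular": [0,0,0]},
    {"dp": [-0.3,0.02,0],"angular": [0,0,0]},
    {"dp": [-0.3,0.02,0.4],"angular": [0,0,0]},
    {"dp": [-0.3,0.02,0.8],"angular": [0,0,0]},
    {"dp": [-0.3,0.02,0.8],"angular": [0,0,0]}
  ]
}}

```text
time_s: 6.55
tool_pos: [0.4982, -0.0353, 0.1892]
tool_rot: [-0.681, 0.732, -0.004, 0.005]
contact_force: [0.5, -0.2, -1.2]
finger_gap: 0.0004
```

```bash
python3 - <<'E'
from h import *
c=r.capture("side")
a=cv2.resize(c["img"][90:400,100:520],None,fx=1.9,fy=1.9)
cv2.imwrite("pics/s4c.png",a[:,:,::-1])
s=r.state();print(s["tool_pos"],s["tool_rot"],s["contact_force"])
E
```

```text
[ 0.49697266 -0.03508264  0.18574125] [-0.68095851  0.73231188 -0.00207534  0.00324089] [-0.31156679  1.3878968  -0.72979732]
```

View pics/s4c.png

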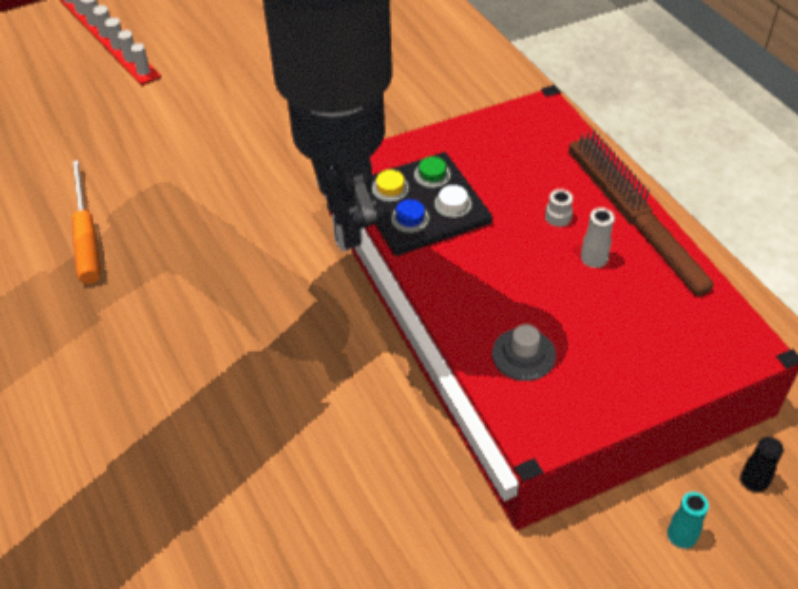

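The drawer is flush, with the lip running right along the chest front to (510,490). Next I move above blue.

Call:
{"fn": "arm_command", "kwargs": {
  "targets": [
    {"dp": [0.35,0.25,0],"angular": [0,0,0]},
    {"dp": [0.687,0.487,0],"angular": [0,0,0]},
    {"dp": [0.687,0.487,0],"angular": [0,0,0]},
    {"dp": [0.687,0.487,-0.2],"angular": [0,0,0]},
    {"dp": [0.687,0.487,-0.3],"angular": [0,0,0]},
    {"dp": [0.687,0.487,-0.3],"angular": [0,0,0]}
  ]
}}

```text
time_s: 7.35
tool_pos: [0.5972, 0.0372, 0.1359]
tool_rot: [-0.681, 0.732, 0.0, -0.001]
contact_force: [-0.4, -0.5, 0.7]
finger_gap: 0.0
```

```bash
python3 - <<'E'
from h import *
c=r.capture("side")
a=cv2.resize(c["img"][150:300,250:420],None,fx=4,fy=4,interpolation=cv2.INTER_CUBIC)
w=r.capture("wrist")["img"]
cv2.imwrite("pics/s5c.png",np.hstack([cv2.resize(a,(400,353)),cv2.resize(w,(400,353))])[:,:,::-1])
s=r.state();print(s["tool_pos"],s["tool_rot"],s["contact_force"])
E
```

```text
[0.59836566 0.03741445 0.13843398] [-6.80920211e-01  7.32357084e-01 -6.53698203e-04  5.82576278e-04] [ 0.2534561  -0.62400856  0.21413198]
```

View pics/s5c.png

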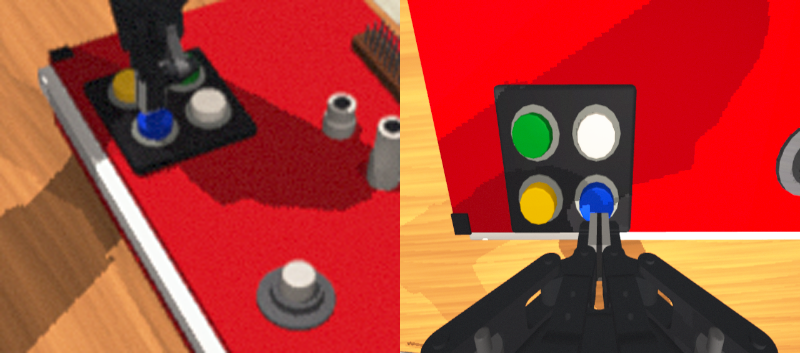

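The fingers are right above the blue cap in both views. I'll press it.

Call:
{"fn": "arm_command", "kwargs": {
  "targets": [
    {"dp": [0.01,0.005,-0.06],"angular": [0,0,0]},
    {"dp": [0.01,0.005,-0.11],"angular": [0,0,0]},
    {"dp": [0.01,0.005,-0.14],"angular": [0,0,0]},
    {"dp": [0.01,0.005,-0.16],"angular": [0,0,0]},
    {"dp": [0.01,0.005,-0.175],"angular": [0,0,0]}
  ]
}}

```text
time_s: 8.07
tool_pos: [0.5996, 0.0385, 0.1119]
tool_rot: [-0.681, 0.732, -0.0, 0.0]
contact_force: [-7.3, 2.7, 13.3]
finger_gap: 0.0002
```

Call:
{"fn": "arm_command", "kwargs": {
  "targets": [
    {"dp": [0,0,-0.015],"angular": [0,0,0]},
    {"dp": [0,0,-0.015],"angular": [0,0,0]}
  ]
}}

```text
time_s: 8.32
tool_pos: [0.5997, 0.0385, 0.1118]
tool_rot: [-0.681, 0.732, -0.001, 0.001]
contact_force: [-8.2, 2.2, 15.1]
finger_gap: -0.0002
```

Blue is at its stop: z is 0.1118 m, and the force rises without motion. Now yellow.

Call:
{"fn": "arm_command", "kwargs": {
  "targets": [
    {"dp": [0,0,0.1],"angular": [0,0,0]},
    {"dp": [0,0,0.22],"angular": [0,0,0]},
    {"dp": [0,0,0.22],"angular": [0,0,0]},
    {"dp": [0.025,0.325,0.22],"angular": [0,0,0]},
    {"dp": [0.025,0.325,0.22],"angular": [0,0,0]},
    {"dp": [0.025,0.325,0.22],"angular": [0,0,0]}
  ]
}}

```text
time_s: 9.07
tool_pos: [0.6031, 0.0872, 0.141]
tool_rot: [-0.681, 0.732, 0.0, -0.001]
contact_force: [0.9, 0.7, -0.2]
finger_gap: -0.0001
```

```bash
python3 - <<'E'
from h import *
c=r.capture("side")
a=cv2.resize(c["img"][150:300,250:420],None,fx=4,fy=4,interpolation=cv2.INTER_CUBIC)
w=r.capture("wrist")["img"]
cv2.imwrite("pics/s6c.png",np.hstack([cv2.resize(a,(400,353)),cv2.resize(w,(400,353))])[:,:,::-1])
s=r.state();print(s["tool_pos"],s["contact_force"])
E
```

```text
[0.60325785 0.08663472 0.14143483] [0.85809175 0.28343284 0.45090227]
```

View pics/s6c.png

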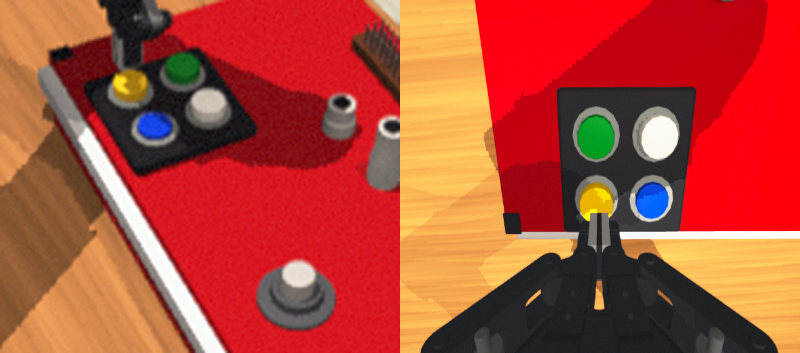

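Blue is down and the fingers are over yellow. I'll press it.

Call:
{"fn": "arm_command", "kwargs": {
  "targets": [
    {"dp": [0,0,-0.06],"angular": [0,0,0]},
    {"dp": [0,0,-0.12],"angular": [0,0,0]},
    {"dp": [0,0,-0.16],"angular": [0,0,0]},
    {"dp": [0,0,-0.18],"angular": [0,0,0]},
    {"dp": [0,0,-0.2],"angular": [0,0,0]},
    {"dp": [0,0,-0.215],"angular": [0,0,0]},
    {"dp": [0,0,-0.215],"angular": [0,0,0]}
  ]
}}

```text
time_s: 10.05
tool_pos: [0.6034, 0.0869, 0.1119]
tool_rot: [-0.681, 0.732, -0.001, 0.0]
contact_force: [-7.8, -0.5, 11.3]
finger_gap: -0.0002
```

Yellow is at its stop. Next I move over the plunger.

Call:
{"fn": "arm_command", "kwargs": {
  "targets": [
    {"dp": [0,0,0.15],"angular": [0,0,0]},
    {"dp": [0,0,0.35],"angular": [0,0,0]},
    {"dp": [0,0,0.35],"angular": [0,0,0]},
    {"dp": [0.025,-0.4,0.35],"angular": [0,0,0]},
    {"dp": [0.025,-0.826,0.35],"angular": [0,0,0]}
  ]
}}

```text
time_s: 10.68
tool_pos: [0.607, -0.0358, 0.1606]
tool_rot: [-0.682, 0.732, 0.0, -0.0]
contact_force: [1.3, 0.2, 0.3]
finger_gap: -0.0003
```

Call:
{"fn": "arm_command", "kwargs": {
  "targets": [
    {"dp": [0.025,-0.4,0],"angular": [0,0,0]},
    {"dp": [0.025,-0.826,0],"angular": [0,0,0]},
    {"dp": [0.025,-0.826,0],"angular": [0,0,0]},
    {"dp": [0.025,-0.826,-0.1],"angular": [0,0,0]},
    {"dp": [0.025,-0.826,-0.1],"angular": [0,0,0]}
  ]
}}

```text
time_s: 11.3
tool_pos: [0.61, -0.1577, 0.1441]
tool_rot: [-0.681, 0.732, 0.002, -0.001]
contact_force: [0.7, 0.0, -0.1]
finger_gap: -0.0001
```

```bash
python3 - <<'E'
from h import *
c=r.capture("side")
a=cv2.resize(c["img"][150:300,250:420],None,fx=4,fy=4,interpolation=cv2.INTER_CUBIC)
w=r.capture("wrist")["img"]
cv2.imwrite("pics/s7c.png",np.hstack([cv2.resize(a,(400,353)),cv2.resize(w,(400,353))])[:,:,::-1])
s=r.state();print(s["tool_pos"],s["contact_force"])
E
```

```text
[ 0.61081883 -0.15790449  0.14630485] [-0.63075656  0.24999344  0.26299622]
```

View pics/s7c.png

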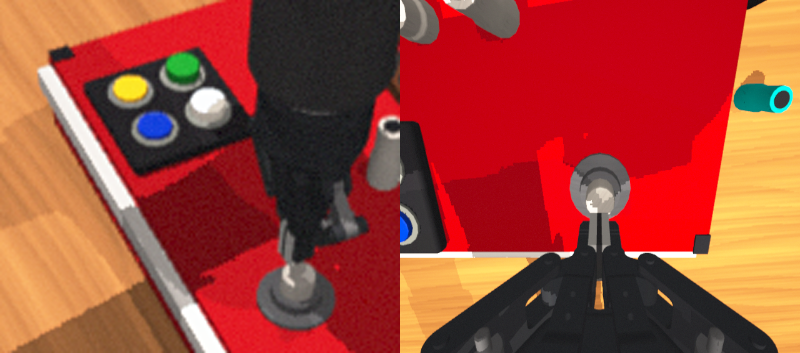

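Blue and yellow are down, green and white are up, and the fingers are over the plunger. I'll press it.

Call:
{"fn": "arm_command", "kwargs": {
  "targets": [
    {"dp": [0,-0.015,-0.08],"angular": [0,0,0]},
    {"dp": [0,-0.015,-0.14],"angular": [0,0,0]},
    {"dp": [0,-0.015,-0.17],"angular": [0,0,0]},
    {"dp": [0,-0.015,-0.2],"angular": [0,0,0]},
    {"dp": [0,-0.015,-0.225],"angular": [0,0,0]},
    {"dp": [0,-0.015,-0.245],"angular": [0,0,0]},
    {"dp": [0,-0.015,-0.255],"angular": [0,0,0]},
    {"dp": [0,-0.015,-0.255],"angular": [0,0,0]}
  ]
}}

```text
time_s: 12.4
tool_pos: [0.6109, -0.1615, 0.1109]
tool_rot: [-0.681, 0.732, -0.001, 0.0]
contact_force: [-7.1, 4.0, 11.8]
finger_gap: -0.0003
```

Plunger at z 0.111 m, which is its full 11 mm of travel. I'll lift straight up and check.

Call:
{"fn": "arm_command", "kwargs": {
  "targets": [
    {"dp": [0,0,0.2],"angular": [0,0,0]},
    {"dp": [0,0,0.5],"angular": [0,0,0]},
    {"dp": [0,0,0.8],"angular": [0,0,0]},
    {"dp": [-0.4,0,0.9],"angular": [0,0,0]},
    {"dp": [-0.8,0,0.9],"angular": [0,0,0]},
    {"dp": [-0.8,0,0.9],"angular": [0,0,0]}
  ]
}}

```text
time_s: 13.15
tool_pos: [0.4884, -0.1618, 0.245]
tool_rot: [-0.681, 0.732, -0.001, 0.001]
contact_force: [0.5, -0.6, 0.4]
finger_gap: 0.0002
```

```bash
python3 - <<'E'
from h import *
c=r.capture("side")
a=cv2.resize(c["img"][90:400,100:520],None,fx=1.9,fy=1.9)
cv2.imwrite("pics/s8c.png",a[:,:,::-1])
s=r.state();print(s["tool_pos"],s["contact_force"])
E
```

```text
[ 0.48996692 -0.16164656  0.2445888 ] [ 0.12242459 -0.63000279 -0.73303508]
```

View pics/s8c.png

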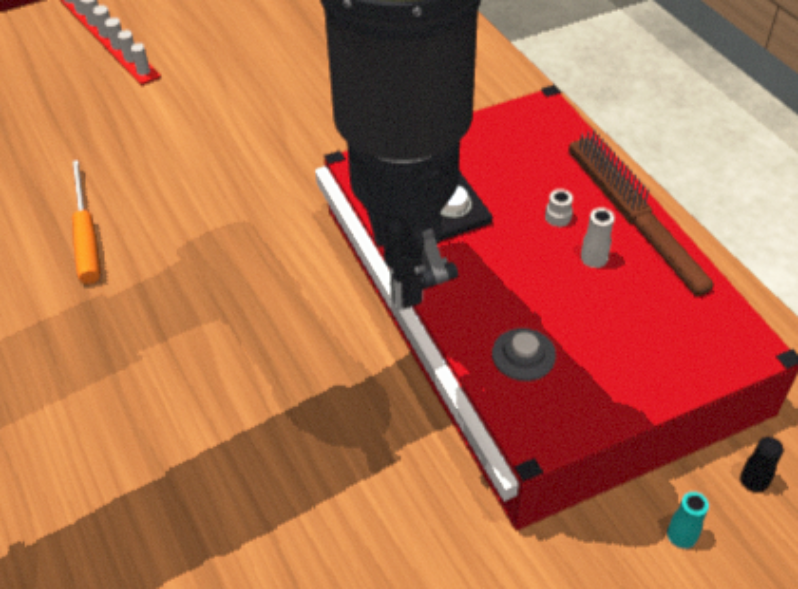

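The plunger at (525,345) is down and the drawer is flush. The brush, sockets and screwdriver haven't moved, and the arm is clear.

```bash
python3 -c "
from workcell import r
print(r.sign_off())"
```

```text
the job is handed in; nothing more can be done
None
```

I shut and locked the chest by pushing alone, in the order asked: drawer, blue key, yellow key, chrome plunger. I handed it in at about 13 s; sign-off gives no verdict.

- **Drawer:** it stopped moving at TCP x = 0.532 m while the push force rose to about 51 N in x (roughly 60 N in total, through the fingertips). It was flush with the chest front in the last picture.
- **Keys:** blue and yellow both stopped at z = 0.112 m, which is their full 7 mm of travel. A later picture showed both down and green and white still up. The last picture shows only the white key, because the arm hides the rest of the pod.
- **Plunger:** it ended at z = 0.111 m, its full 11 mm of travel, and looked down in the last picture.
- **Loose things:** the two sockets, the wire brush and the screwdriver look unmoved.
- **Arm:** clear of everything at hand-in, with about 0 N on the tool.

No check failed. The networks did mislabel some keys and sockets at low confidence, so I told the keys apart by colour in the pictures instead.

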